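# Click the long objective round, then counter-hold the bolt behind the bracket

## Robot

A 6-joint arm with a two-finger parallel gripper is mounted at the origin on the work surface. World frame = base frame: x ahead of the robot, y to its left, z up, the work surface at z = 0. Lengths are in m, angles in rad, forces in N, time in s.
With the tool pointing down it reaches from about 0.375 to 0.975 m from the base axis. Payload 3.8 kg.
Tool frame: the origin (TCP) lies at the very end of the fingers, on their centre line; the grasp point (between the pads) lies 19 mm behind it (pinch_z is the distance from the TCP to the grasp point, in m); z points along the fingers, y is the line along which they close (so a half turn about z gives the same grasp; the last joint's range is limited). The gripper opens to 85 mm and grips with 20 to 120 N. Pads are 22 mm wide; open, the fingers measure 114 mm over their backs; the gripper's body (76 mm by 85 mm) begins 54 mm behind the grasp point. The pads swing forward as they close: fully open they stand 13 mm farther back than shut.
Start: joints at [1.257, 0.264, 1.604, -0, 1.274, -0.037], TCP at [0.184, 0.649, 0.231] pointing down, gripper open.
Joint ranges: [-2.63, 2.63], [-0.94, 2.18], [0.31, 2.57], [-1.31, 4.45], [0, 2.66], [-2.55, 2.55]. Speed limits (rad/s): [2.57, 2.57, 3.14, 3.14, 3.14, 3.14].

## Interface

Orientations are given as a 3x3 rotation matrix whose columns are the frame's x, y, z axes.
In Python, from workcell import * gives the robot as it stands. The module is installed in compiled form; this text tells all that it offers.
- The arm moves only by the tool send_rows, never from a script. Its argument "motion" is text: rows parted by semicolons, each of 4 numbers parted by spaces: the shift along the tool's x, y, z scaled (see below), then the turn about the tool's z scaled (see below). In form: x y z spin; .... A call has 1 to 12 rows; each row shifts and turns the commanded pose from where the row before left it, along the tool's axes as they then stand; what a row does not reach is not made up. The controller multiplies each number of a shift by 0.5 m and each number of a turn by 180 degrees. A row lasts 1/12 s, in which the tool goes at most 41.7 mm and 7.16 degrees, less where a joint would pass 70% of its speed; a pose out of reach is approached as far as the arm can. A call with a number of a shift or a turn outside -1 to 1 is refused whole. A call with a gripper value outside its range is refused whole. "gripper" is the opening, from -1 (shut) to 1 (fully open), so that 0 is half open, set as the call begins (left out, the last holds). The fingers move at their own pace and stop on an object; the grip force is fixed at half the most. Time passes only in rows, so rows that do not move let the fingers close. It gives the time, the measured TCP pose, the force, the opening and the grip force at its end, in the units of the state.
- get_obs(): the state, without advancing time (a new reading comes with each control period).
- read_camera(name): name is "scene" or "top"; returns the picture (384x512x3 uint8, red, green, blue); there is no depth.
- get_calibration(name): a dict with "intrinsics" (3x3 intrinsics, pixels), "k1" (the pictures are not rectified: a ray, as slopes to the right and down, at radius r is drawn at 1 + k1 r^2 times it, then the intrinsics apply), "extrinsics" (4x4, takes a point from camera to world coordinates). Camera axes: x right, y up, looking along -z (the intrinsics and any distortion apply to the point x, -y, -z); pixel columns grow to the right and rows downward; lengths in m; the calibration is good to about 2 mm. A picture is of the moment at which its call begins. get_calibration takes no time and is no camera call.
- close_job(): hands the job in; it is judged then, once.
The state is a dict: "time_s": time; "qpos": joint angles; "joint_velocities": joint speeds; "tau": joint torques, N m; "ee_pos": TCP position; "tool_rot": TCP orientation; "contact_force": force on the tool from outside, world axes, zero at the start; "torque": the same for the moment, N m; "gripper_width": finger opening in m; "grasp_force": force on a finger pad.
Only numpy, scipy, OpenCV 4.12 (cv2) and the standard library are available. Lean on these libraries where they do the work, as an engineer would, in place of code of your own. Each camera call takes 0.05 s, during which the arm holds its last target. There are 200 camera calls.

## Task

On the lens test rig, twist the turret by its knurled grip one click, anticlockwise seen from above, so that the longest objective rests facing the nut on the bracket, and let go of the grip. Then reach down into the narrow gap behind the bracket, grip the hex bolt head there firmly between the fingers and hold it so that it stops turning; finish while still holding it. Leave the slide tray, the oil bottle and the eyepiece where they are.

Things in the scene. Friction and masses are not known exactly. Their poses are not given: they have to be found in the camera images.
- rig: Fixed lens test rig. Black base board 150 x 400 x 12 mm (x, y, z). Origin on the table; x across the rig, y along its optical axis from the turret to the bracket, z up. Along y: white turret at -130 mm, bracket, 44 mm gap (open above and at both x ends), white rear plate 100 mm wide (x) at y = 102 to 110 mm, top 122 mm above the table, short lamp tube behind it.
- bracket: Fixed dark steel bracket, an upright plate 100 mm wide (rig x), 8 mm thick, at rig y = 50 to 58 mm, top 125 mm above the table; a brass spring barrel and the nut are on its turret side, the bolt head on its far side. Origin at the foot of the plate's middle, 12 mm above the table; axes as the rig's.
- grip (a point): Centre of the turret's knurled black grip, on the turret's vertical axis (rig x 0, y -130 mm, 144 mm above the table). The grip is a cylinder 44 mm in diameter, from 126 to 162 mm above the table. Below it is the drum, 84 mm in diameter, top 116 mm above the table; three objectives stand out of it level, 95 mm above the table, 60 degrees apart.
- turret (a joint): Turret angle (rad), growing anticlockwise seen from above. A detent (up to 0.25 N m) pulls it to rest at the nearest of 0, 1.047 and 2.094; past half-way it snaps to the next. It starts at about 0, the shortest objective facing the nut; at 1.047 the longest faces it, at 2.094 the middle one. Stops lie just beyond 0 and 2.094.
- long_lens (a point): Front lens of the longest objective (24 mm in diameter, stands 60 mm out of the drum, lens 102 mm from the turret's axis, 95 mm above the table). It faces the nut when it lies straight from the turret's axis along the rig's +y.
- head (a point): Centre of the steel hex bolt head in the gap, on the level bolt axis, which runs along rig y (rig x 0, y 75 mm; 95 mm above the table; 17 mm from the bracket's rear face, 30 mm below its top). Head 24 mm across flats, 27.7 mm over corners, 18 mm long, on a washer 32 mm in diameter, 8 mm thick. In rig x nothing stands beside it; base board 83 mm below.
- bolt (a joint): Bolt angle (rad) about rig +y (plus: the head's top moves towards rig +x). At 0 two flats are upright, facing rig +x and -x; likewise every 1.047 rad. The spring barrel drags the bolt round slowly, about 0.012 rad/s towards plus, with 0.06 N m, while nobody holds its head; it starts between -0.5 and -0.1. Heavily damped.
- slide_tray: Bystander: light wooden slide tray 85 x 110 mm, 30 mm high, loose on the table at the rig's +x side; origin under its centre.
- oil_bottle: Bystander: amber glass bottle, 40 mm in diameter, 75 mm high, loose on the table at the rig's +x side; origin under its centre.
- eyepiece: Bystander: dark metal eyepiece 34 mm in diameter, 55 mm high, standing loose at the rig's -x side; origin under its centre.

How it is judged:
On the way:
1. The turret rests in its next click place, the longest objective facing the nut, and its grip is let go (value of joint turret between 0.9472 and 1.1472 rad and contact force between the fingers and turret below 0.5 N), for 0.2 s.
At the end, for the whole second after the job is handed in: The turret rests within 0.1 rad of its next click place (1.047), the fingers grip the bolt head with more than 10 N, the point between the pads is within 18 mm of the head's centre, and the bolt does not turn (less than 0.004 rad/s), all held through the last second (value of joint turret between 0.9472 and 1.1472 rad and contact force between the fingers and bolt above 10 N and distance between the grasp point and head below 0.018 m and velocity of joint bolt between -0.004 and 0.004 rad/s); the arm keeps its last pose, push and grip.
It fails at once if The slide tray is moved by more than 25 mm (distance of slide_tray from where it was at the start of the episode above 0.025 m).
It fails at once if The oil bottle is moved by more than 25 mm (distance of oil_bottle from where it was at the start of the episode above 0.025 m).
It fails at once if The eyepiece is moved by more than 25 mm (distance of eyepiece from where it was at the start of the episode above 0.025 m).
It also fails if it takes over 42 s, if anything falls off the work surface, if the arm or the gripper's body presses on something with over 40 N, if the wrist force passes 120 N, or if a joint passes its speed limit or range.

## Working session

There is one attempt and no reset: what is moved stays moved. The work goes in short steps, Python scripts to look and compute and a tool call to move; the robot and the scene stay as the last step left them, time stands still between calls to the robot, and variables do not carry over. Pictures are saved under pics/ and viewed, at most 10 in all, crops included, and the job is handed in when it is done.

Besides the shell and the picture viewer there is one more tool, called after "Request:" by a JSON object that holds its "op" and its "data", one argument or row to a line. send_rows: Moves the arm, as the interface text tells. Shifts and turns lie within -1 to 1; 1 stands for 0.5 m of shift or 180 degrees of turn. Its arguments: {"type":"object","properties":{"motion":{"type":"string"},"gripper":{"type":"number"}},"required":["motion"]}

```bash
mkdir -p pics
python3 - <<'E'
from workcell import *
import cv2,numpy as np
for n in("scene","top"):
    im=read_camera(n); cv2.imwrite(f"pics/{n}0.png",im[:,:,::-1]); c=get_calibration(n); print(n,np.round(c["intrinsics"],1).tolist(),c["k1"],np.round(c["extrinsics"],3).tolist())
o=get_obs(); print(o["ee_pos"],np.round(o["tool_rot"],3).tolist(),o["time_s"],o["gripper_width"])
E
```

```text
scene [[484.7, 0.0, 261.6], [0.0, 484.7, 188.4], [0.0, 0.0, 1.0]] -0.10111272728949619 [[-0.513, -0.703, 0.493, 1.062], [0.858, -0.428, 0.282, 0.294], [0.013, 0.568, 0.823, 0.869], [0.0, 0.0, 0.0, 1.0]]
top [[429.0, 0.0, 254.0], [0.0, 429.0, 195.0], [0.0, 0.0, 1.0]] -0.15259591862717958 [[0.006, 0.995, -0.104, 0.539], [-1.0, 0.006, 0.006, 0.029], [0.006, 0.104, 0.995, 0.937], [0.0, 0.0, 0.0, 1.0]]
[0.18425875 0.64865998 0.23004411] [[-0.962, 0.273, -0.001], [0.273, 0.962, -0.002], [0.0, -0.002, -1.0]] 0.1 0.08544564143877209
```

View pics/scene0.png

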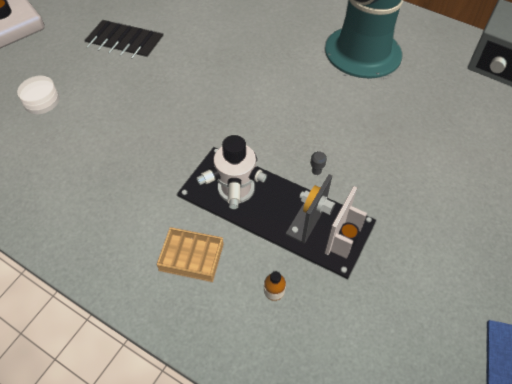

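View pics/top0.png

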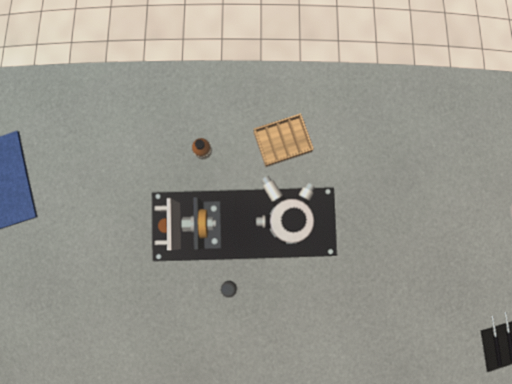

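The scene view shows the turret at about (235,165) with the bracket and plate to its right. In the top view the grip is at (293,221), the bracket at x≈197, the rear plate at x≈170 and the bolt head at about (187,224). Rig axes are roughly aligned with the world's. The tray (283,140) and bottle (201,148) are on the +x side, the eyepiece (229,289) on the -x side.

```bash
cat > h.py <<'E'
from workcell import *
import cv2,numpy as np
def ray(n,px):
    c=get_calibration(n);K=c["intrinsics"];E=np.array(c["extrinsics"])
    p=cv2.undistortPoints(np.array(px,float).reshape(-1,1,2),np.array(K,float),np.array([c["k1"],0,0,0,0.]))[:,0]
    d=np.c_[p[:,0],-p[:,1],-np.ones(len(p))]@E[:3,:3].T
    return E[:3,3],d
def plane(n,px,z):
    o,d=ray(n,px); return o+d*((z-o[2])/d[:,2])[:,None]
E
python3 - <<'E'
from h import *
im=cv2.imread("pics/top0.png"); v=im.max(2)
m=(v<45).astype(np.uint8); m=cv2.morphologyEx(m,cv2.MORPH_CLOSE,np.ones((5,5)))
cs=cv2.findContours(m,cv2.RETR_EXTERNAL,cv2.CHAIN_APPROX_NONE)[0]
c=[c for c in cs if cv2.contourArea(c)>5000]
h=np.vstack(c); P=plane("top",h[:,0],0.012)[:,:2]
r=cv2.minAreaRect((P*1000).astype(np.float32)); print("board",r,cv2.boxPoints(r).tolist())
# board long-edge points -> line fits
# grip: dark blob inside turret
sub=(v<60).astype(np.uint8)
n,l,s,ce=cv2.connectedComponentsWithStats(sub)
for i in range(1,n):
    if s[i,4]>60: print(s[i],ce[i])
i=l[221,293]; print("grip", plane("top",[ce[i]],0.162) if i else None)
E
python3 - <<'E'
import cv2
a=cv2.imread("pics/top0.png")[175:275,140:345]; b=cv2.imread("pics/scene0.png")[120:280,170:385]
a=cv2.resize(a,(760,370),interpolation=2); 
cv2.imwrite("pics/c0.png",a); cv2.imwrite("pics/c1.png",cv2.resize(b,(774,576),interpolation=2))
E
```

```text
Traceback (most recent call last):
ValueError: need at least one array to concatenate
```

View pics/c0.png

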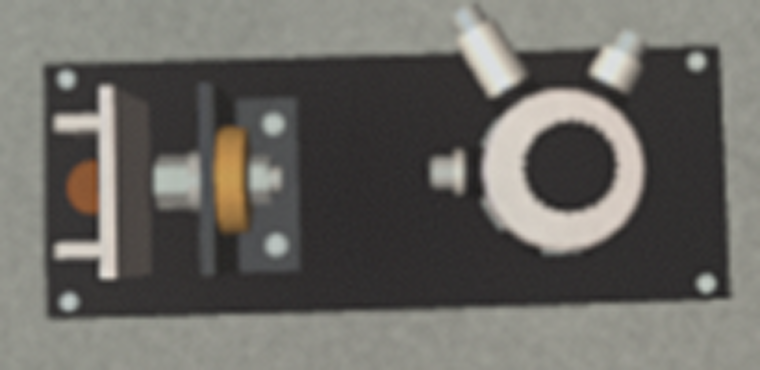

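The crop shows the board, the grip circle at crop (570,166), the head at crop (178,182), the bracket top at crop x≈205 and the rear plate top at crop x≈108. The dark threshold was too low.

Run:
```python
from h import *
im=cv2.imread("pics/top0.png"); v=im.max(2)
m=(v<75).astype(np.uint8); m[:170]=0;m[275:]=0;m[:,:140]=0;m[:,345:]=0
n,l,s,ce=cv2.connectedComponentsWithStats(m)
for i in range(1,n):
    if s[i,4]>60: print(s[i],ce[i])
i=l[221,293]; g=plane("top",[ce[i]],0.162)[0]; print("grip",g)
big=1+np.argmax(s[1:,4])
ys,xs=np.where(l==big); P=plane("top",np.c_[xs,ys],0.012)[:,:2]
r=cv2.minAreaRect((P*1000).astype(np.float32)); B=cv2.boxPoints(r);print("board",r,B.tolist())
q=lambda x,y:[140+x/3.707,175+y/3.7]
sc=plane("top",[q(66,79),q(69,302),q(706,284),q(697,62)],0.014);print("screws",sc,sc.mean(0))
print("bracket top",plane("top",[q(205,84),q(207,274)],0.125))
print("plate top",plane("top",[q(107,86),q(108,278)],0.122))
print("head",plane("top",[q(155,182),q(178,168),q(178,195)],0.107))
# scene grip
ims=cv2.imread("pics/scene0.png");w=(ims.max(2)<60).astype(np.uint8)[:,:]
n,l,s,ce=cv2.connectedComponentsWithStats(w)
i=l[148,235];print("scene grip",s[i],ce[i],plane("scene",[ce[i]],0.148))
```

```text
[ 152  188  185   73 8116] [246.32971907 225.64440611]
[282 208  24  24 428] [293.37149533 219.60280374]
grip [ 0.57600441 -0.04658093  0.162     ]
board ((573.5390625, 46.68064880371094), (147.15040588378906, 396.1816711425781), 1.9455000162124634) [[493.28131103515625, 242.15951538085938], [506.73126220703125, -153.79379272460938], [653.7968139648438, -148.7982177734375], [640.3468627929688, 247.15509033203125]]
screws [[ 0.63156908  0.23356176  0.014     ]
 [ 0.50119463  0.2286903   0.014     ]
 [ 0.51397875 -0.14118862  0.014     ]
 [ 0.64393978 -0.13708736  0.014     ]] [0.57267056 0.04599402 0.014     ]
bracket top [[0.61834384 0.13664031 0.125     ]
 [0.52095324 0.13395878 0.125     ]]
plate top [[0.61726135 0.1880627  0.122     ]
 [0.51822633 0.18536016 0.122     ]]
head [[0.56829015 0.16439205 0.107     ]
 [0.57574078 0.1524094  0.107     ]
 [0.56159492 0.15214957 0.107     ]]
scene grip [223 136  22  27 506] [233.76284585 148.71936759] [[ 0.57800749 -0.04596828  0.148     ]]
```

The points agree with the given sizes. Rig origin is about (0.5715, 0.082) with yaw about 2°, the grip is at (0.576, -0.047) and the head at (0.569, 0.157). I'm moving over the grip now.

Request:
{"op": "send_rows", "data": {
  "motion": "-0.047 -0.047 0 0;-0.047 -0.047 0 0;-0.047 -0.047 0 0;-0.047 -0.047 0 0;-0.047 -0.047 0 0;-0.047 -0.047 0 0;-0.047 -0.047 0 0;-0.047 -0.047 0 0;-0.047 -0.047 0 0;-0.047 -0.047 0 0;-0.047 -0.047 0 0;-0.047 -0.047 0 0",
  "gripper": 1
}}

```text
time_s: 1.1
ee_pos: [0.3788, 0.2993, 0.2309]
tool_rot: [[-0.962, 0.273, -0.0], [0.273, 0.962, -0.0], [0.0, -0.0, -1.0]]
contact_force: [-0.0, 0.1, 0.2]
gripper_width: 0.0857
grasp_force: 0.0
```

Request:
{"op": "send_rows", "data": {
  "motion": "-0.047 -0.047 0 0;-0.047 -0.047 0 0;-0.047 -0.047 0 0;-0.047 -0.047 0 0;-0.047 -0.047 0 0;-0.047 -0.047 0 0;-0.047 -0.047 0 0;-0.047 -0.047 0 0;-0.047 -0.047 0 0;-0.047 -0.047 0 0;-0.047 -0.047 0 0;-0.047 -0.047 0 0"
}}

```text
time_s: 2.1
ee_pos: [0.573, -0.049, 0.2308]
tool_rot: [[-0.962, 0.274, -0.001], [0.274, 0.962, 0.0], [0.001, -0.0, -1.0]]
contact_force: [-0.3, -0.1, -0.1]
gripper_width: 0.0856
grasp_force: 0.0
```

Request:
{"op": "send_rows", "data": {
  "motion": "0 0 0 0.037;0 0 0 0.037;0 0 0 0.037;0 0 0 0.037;0 0 0 0.037;0 0 0 0.037;0 0 0 0.037;0 0 0 0.037;0 0 0 0.037;0 0 0 0.037;0 0 0 0.037;0 0 0 0"
}}

```text
time_s: 3.1
ee_pos: [0.5724, -0.0473, 0.2307]
tool_rot: [[-0.012, 1.0, -0.001], [1.0, 0.012, 0.0], [0.0, -0.001, -1.0]]
contact_force: [0.3, -0.3, 0.8]
gripper_width: 0.0856
grasp_force: 0.0
```

```bash
cat > s.py <<'E'
from h import *
import sys
o=get_obs();R=np.array(o["tool_rot"]);p=np.array(o["ee_pos"])
print(o["time_s"],p.round(4),"yaw",np.degrees(np.arctan2(R[1,1],R[0,1])).round(2),np.round(o["contact_force"],1),o["gripper_width"],o["grasp_force"],np.round(o["qpos"],2))
if len(sys.argv)>3:
    t=np.array([float(a) for a in sys.argv[1:4]]);print("rows units",((t-p)@R/0.5).round(4))
E
python3 s.py 0.5765 -0.047 0.125
```

```text
3.1 [ 0.5724 -0.0473  0.2307] yaw 0.72 [ 0.3 -0.3  0.8] 0.08555089943924128 0.0 [-0.13  0.08  1.82  0.    1.24 -0.14]
rows units [0.0005 0.0084 0.2114]
```

Request:
{"op": "send_rows", "data": {
  "motion": "0 0.0084 0.03 0;0 0 0.03 0;0 0 0.03 0;0 0 0.03 0;0 0 0.03 0;0 0 0.03 0;0 0 0.03 0;0 0 0 0;0 0 0 0"
}}

```text
time_s: 3.85
ee_pos: [0.5759, -0.0472, 0.1251]
tool_rot: [[-0.018, 1.0, -0.003], [1.0, 0.018, 0.0], [0.0, -0.003, -1.0]]
contact_force: [-0.0, 0.1, 0.5]
gripper_width: 0.0851
grasp_force: 0.0
```

Request:
{"op": "send_rows", "data": {
  "motion": "0 0 0 0;0 0 0 0;0 0 0 0;0 0 0 0;0 0 0 0;0 0 0 0;0 0 0 0;0 0 0 0;0 0 0 0;0 0 0 0",
  "gripper": -1
}}

```text
time_s: 4.68
ee_pos: [0.5748, -0.0474, 0.1277]
tool_rot: [[-0.016, 1.0, -0.004], [1.0, 0.016, -0.0], [-0.0, -0.004, -1.0]]
contact_force: [-9.2, 0.4, 9.5]
gripper_width: 0.0427
grasp_force: 62.5
```

Gripped at 62 N. I'm easing the side load, then twisting anticlockwise.

Request:
{"op": "send_rows", "data": {
  "motion": "0 -0.002 -0.004 0;0 0 0 -0.028;0 0 0 -0.028;0 0 0 -0.028;0 0 0 -0.028;0 0 0 -0.028;0 0 0 -0.028;0 0 0 -0.028;0 0 0 -0.028;0 0 0 -0.028;0 0 0 -0.028;0 0 0 -0.028"
}}

```text
time_s: 5.68
ee_pos: [0.5749, -0.0474, 0.1278]
tool_rot: [[-0.835, 0.55, -0.003], [0.55, 0.835, -0.0], [0.002, -0.002, -1.0]]
contact_force: [-2.0, 0.5, -2.1]
gripper_width: 0.0428
grasp_force: 64.4
```

Request:
{"op": "send_rows", "data": {
  "motion": "0 0 0 -0.025;0 0 0 0;0 0 0 0;0 0 0 0"
}}

```text
time_s: 6.02
ee_pos: [0.5749, -0.0474, 0.1278]
tool_rot: [[-0.872, 0.489, -0.003], [0.489, 0.872, -0.0], [0.002, -0.001, -1.0]]
contact_force: [-3.2, -1.4, -1.3]
gripper_width: 0.0425
grasp_force: 64.4
```

```bash
python3 s.py
python3 - <<'E'
from h import *
a=read_camera("scene")[100:280,160:400,::-1]; cv2.imwrite("pics/t1.png",cv2.resize(a,(768,576),interpolation=2))
E
```

```text
6.0167 [ 0.5749 -0.0474  0.1278] yaw 60.73 [-3.2 -1.4 -1.3] 0.04248949548265951 64.37592029571533 [-0.13  0.17  1.92 -0.    1.06 -1.18]
```

View pics/t1.png

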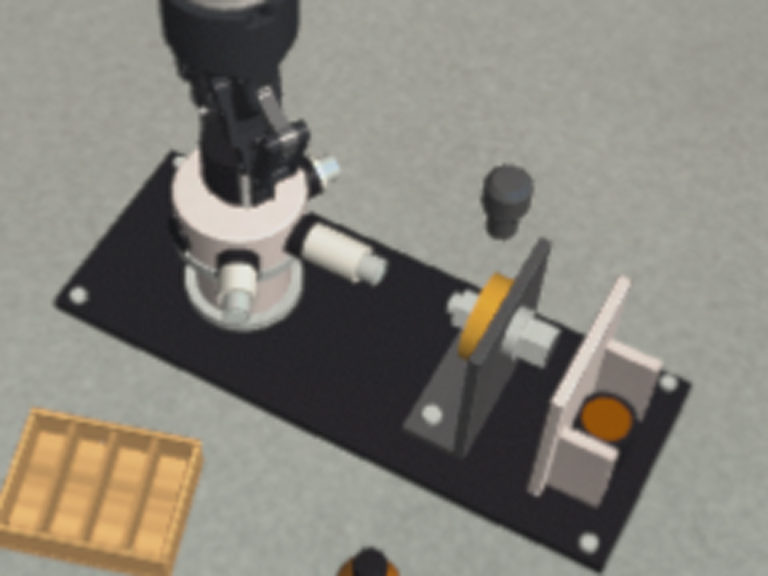

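The picture shows the turret turned: the longest objective (crop 345,255) now faces the nut (crop 465,305). I'm opening the gripper, rising straight up and checking.

Request:
{"op": "send_rows", "data": {
  "motion": "0 0 0 0;0 0 0 0;0 0 0 0;0 0 0 0;0 0 0 0;0 0 0 0;0 0 0 0;0 0 0 0",
  "gripper": 1
}}

```text
time_s: 6.73
ee_pos: [0.5762, -0.0473, 0.1284]
tool_rot: [[-0.873, 0.488, 0.0], [0.488, 0.873, -0.0], [-0.0, 0.0, -1.0]]
contact_force: [-0.2, -0.4, -0.1]
gripper_width: 0.0853
grasp_force: 0.0
```

Request:
{"op": "send_rows", "data": {
  "motion": "0 0 -0.03 0;0 0 -0.03 0;0 0 -0.03 0;0 0 -0.03 0;0 0 -0.03 0;0 0 -0.03 0;0 0 -0.03 0;0 0 0 0"
}}

```text
time_s: 7.4
ee_pos: [0.5782, -0.0475, 0.2371]
tool_rot: [[-0.873, 0.488, 0.006], [0.488, 0.873, -0.001], [-0.006, 0.002, -1.0]]
contact_force: [1.0, -0.6, 1.0]
gripper_width: 0.0853
grasp_force: 0.0
```

Request:
{"op": "send_rows", "data": {
  "motion": "0 0 0 0.036;0 0 0 0.036;0 0 0 0.036;0 0 0 0.036;0 0 0 0.036;0 0 0 0.036;0 0 0 0.036;0 0 0 0.036;0 0 0 0.036;0 0 0 0"
}}

```text
time_s: 8.23
ee_pos: [0.5756, -0.0472, 0.2321]
tool_rot: [[-0.041, 0.999, -0.001], [0.999, 0.041, 0.0], [0.0, -0.001, -1.0]]
contact_force: [-0.9, 1.0, -0.6]
gripper_width: 0.0855
grasp_force: 0.0
```

```bash
python3 s.py 0.5688 0.161 0.2
```

```text
8.2333 [ 0.5756 -0.0472  0.2321] yaw 2.34 [-0.9  1.  -0.6] 0.08549662268824108 0.0 [-0.13  0.08  1.82  0.    1.25 -0.17]
rows units [0.4167 0.0035 0.0643]
```

Request:
{"op": "send_rows", "data": {
  "motion": "0.06 0 0 0;0.06 0 0 0;0.06 0 0 0;0.06 0 0 0;0.06 0 0 0;0.06 0 0 0;0.06 0 0 0;0 0 0.04 0;0 0 0 0;0 0 0 0"
}}

```text
time_s: 9.07
ee_pos: [0.5653, 0.1623, 0.2112]
tool_rot: [[-0.047, 0.999, -0.004], [0.999, 0.047, -0.001], [-0.001, -0.004, -1.0]]
contact_force: [0.3, -0.5, -0.2]
gripper_width: 0.0852
grasp_force: 0.0
```

```bash
python3 s.py 0.5683 0.163 0.074
python3 - <<'E'
from h import *
a=read_camera("scene")[100:280,160:400,::-1]; cv2.imwrite("pics/t2.png",cv2.resize(a,(768,576),interpolation=2))
b=read_camera("top")[:,:,::-1]; cv2.imwrite("pics/t2top.png",b)
E
```

```text
9.0667 [0.5653 0.1623 0.2112] yaw 2.67 [ 0.3 -0.5 -0.2] 0.08521566179620002 0.0 [ 0.24  0.12  1.81 -0.    1.21  0.19]
rows units [0.0014 0.0071 0.2744]
```

View pics/t2.png

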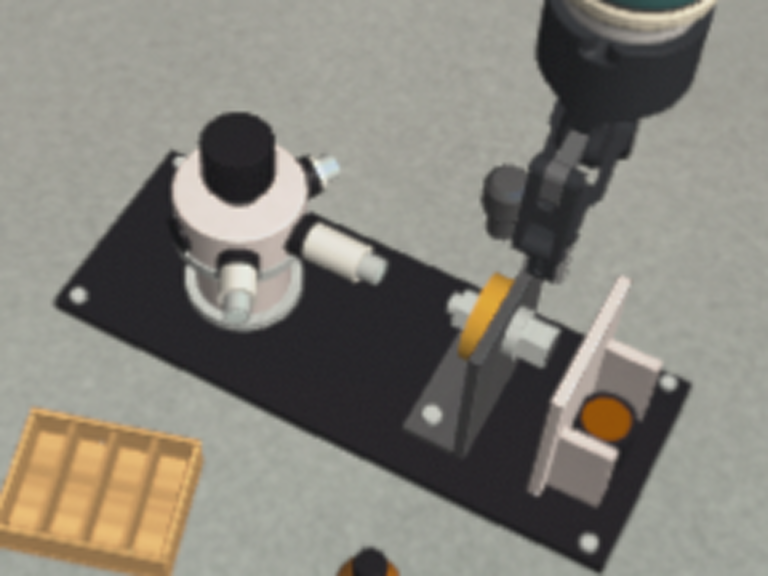

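The turret rests at the click and the gripper hangs above the gap, between the bracket and the rear plate. I'm descending.

Request:
{"op": "send_rows", "data": {
  "motion": "0.0014 0.007 0 0.004;0 0 0.03 0;0 0 0.03 0;0 0 0.03 0;0 0 0.03 0;0 0 0.02 0;0 0 0 0;0 0 0 0"
}}

```text
time_s: 9.83
ee_pos: [0.5705, 0.1628, 0.1433]
tool_rot: [[-0.03, 1.0, -0.001], [1.0, 0.03, -0.0], [-0.0, -0.001, -1.0]]
contact_force: [0.2, -0.0, 0.0]
gripper_width: 0.0852
grasp_force: 0.0
```

```bash
python3 s.py 0.5683 0.163 0.074
python3 - <<'E'
from h import *
a=read_camera("scene")[160:265,270:410,::-1]; b=read_camera("top")[180:270,140:260,::-1]
cv2.imwrite("pics/t3.png",np.hstack([cv2.resize(a,(400,300),interpolation=2),cv2.resize(b,(400,300),interpolation=2)]))
E
```

```text
9.8333 [0.5705 0.1628 0.1433] yaw 1.73 [ 0.2 -0.   0. ] 0.08517851866772934 0.0 [ 0.24  0.18  1.87 -0.    1.09  0.21]
rows units [ 0.0005 -0.0043  0.1385]
```

View pics/t3.png

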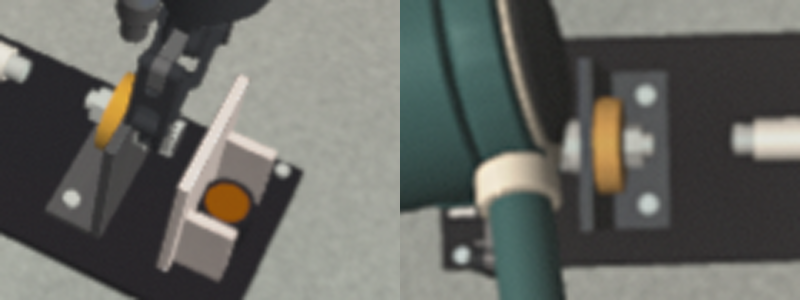

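The picture shows the fingers straddling the head just above the gap, clear of the rear plate. The force reading is about zero, so I'm continuing down.

Request:
{"op": "send_rows", "data": {
  "motion": "0 -0.004 0.014 0;0 0 0.014 0;0 0 0.014 0;0 0 0.014 0;0 0 0.014 0;0 0 0.014 0;0 0 0.014 0;0 0 0.014 0;0 0 0.014 0;0 0 0.012 0;0 0 0 0;0 0 0 0"
}}

```text
time_s: 10.93
ee_pos: [0.568, 0.1632, 0.0737]
tool_rot: [[-0.031, 1.0, -0.001], [1.0, 0.031, -0.0], [-0.0, -0.001, -1.0]]
contact_force: [-0.3, 0.2, 1.0]
gripper_width: 0.0853
grasp_force: 0.0
```

No contact on the way down. Closing.

Request:
{"op": "send_rows", "data": {
  "motion": "0 0 0 0;0 0 0 0;0 0 0 0;0 0 0 0;0 0 0 0;0 0 0 0;0 0 0 0;0 0 0 0;0 0 0 0;0 0 0 0;0 0 0 0;0 0 0 0",
  "gripper": -1
}}

```text
time_s: 11.93
ee_pos: [0.5674, 0.1634, 0.075]
tool_rot: [[-0.031, 1.0, -0.002], [1.0, 0.031, -0.0], [-0.0, -0.002, -1.0]]
contact_force: [-4.6, -0.3, 5.4]
gripper_width: 0.0242
grasp_force: 58.4
```

Request:
{"op": "send_rows", "data": {
  "motion": "0 0 0 0;0 0 0 0;0 0 0 0;0 0 0 0;0 0 0 0;0 0 0 0;0 0 0 0;0 0 0 0;0 0 0 0;0 0 0 0;0 0 0 0;0 0 0 0"
}}

```text
time_s: 12.93
ee_pos: [0.5674, 0.1634, 0.075]
tool_rot: [[-0.031, 1.0, -0.002], [1.0, 0.031, -0.0], [-0.0, -0.002, -1.0]]
contact_force: [-3.8, -0.2, 4.8]
gripper_width: 0.0245
grasp_force: 58.4
```

```bash
python3 s.py
```

```text
12.9333 [0.5674 0.1634 0.075 ] yaw 1.79 [-3.8 -0.2  4.8] 0.02450472287922235 58.414969369769096 [0.24 0.25 1.93 0.   0.96 0.21]
```

The width of 24.3 mm matches the head's flats. I'm letting it settle and checking that it holds steady.

Request:
{"op": "send_rows", "data": {
  "motion": "0 0 0 0;0 0 0 0;0 0 0 0;0 0 0 0;0 0 0 0;0 0 0 0;0 0 0 0;0 0 0 0;0 0 0 0;0 0 0 0;0 0 0 0;0 0 0 0"
}}

```text
time_s: 13.93
ee_pos: [0.5674, 0.1633, 0.075]
tool_rot: [[-0.031, 1.0, -0.002], [1.0, 0.031, -0.0], [-0.0, -0.002, -1.0]]
contact_force: [-4.1, -0.1, 5.3]
gripper_width: 0.0245
grasp_force: 58.4
```

Request:
{"op": "send_rows", "data": {
  "motion": "0 0 0 0;0 0 0 0;0 0 0 0;0 0 0 0;0 0 0 0;0 0 0 0;0 0 0 0;0 0 0 0;0 0 0 0;0 0 0 0;0 0 0 0;0 0 0 0"
}}

```text
time_s: 14.93
ee_pos: [0.5674, 0.1634, 0.075]
tool_rot: [[-0.031, 1.0, -0.002], [1.0, 0.031, -0.0], [-0.0, -0.002, -1.0]]
contact_force: [-5.2, -0.6, 5.7]
gripper_width: 0.0247
grasp_force: 58.4
```

Request:
{"op": "send_rows", "data": {
  "motion": "0 0 0 0;0 0 0 0;0 0 0 0;0 0 0 0;0 0 0 0;0 0 0 0;0 0 0 0;0 0 0 0;0 0 0 0;0 0 0 0;0 0 0 0;0 0 0 0"
}}

```text
time_s: 15.93
ee_pos: [0.5674, 0.1634, 0.075]
tool_rot: [[-0.031, 1.0, -0.002], [1.0, 0.031, -0.0], [-0.0, -0.002, -1.0]]
contact_force: [-4.3, -0.5, 5.2]
gripper_width: 0.0245
grasp_force: 58.4
```

```bash
python3 s.py
python3 - <<'E'
from h import *
a=read_camera("scene")[100:280,160:400,::-1]; cv2.imwrite("pics/t4.png",cv2.resize(a,(768,576),interpolation=2))
E
```

```text
15.9333 [0.5674 0.1634 0.075 ] yaw 1.79 [-4.3 -0.5  5.2] 0.024487557094681194 58.42275224626064 [0.24 0.25 1.93 0.   0.96 0.21]
```

View pics/t4.png

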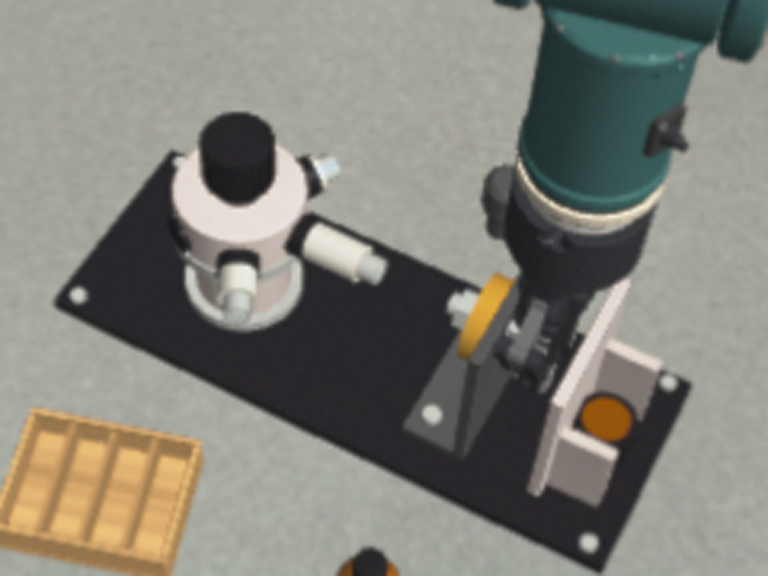

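The picture shows the fingers closed on the head (crop 530,345) and the turret's long objective still facing the nut. Readings are steady, so I'm handing in.

```bash
python3 -c "
from workcell import *
print(close_job())"
```

```text
the job is handed in; nothing more can be done
None
```

I twisted the turret one click so the longest objective faces the nut, let go of the grip, and handed in with the fingers holding the bolt head at about 58 N. `close_job()` returned no verdict; the finger opening stayed at about 24.5 mm for the last 3 s, close to the head's 24 mm across flats, but I did not measure the bolt's speed directly.

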